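# Weigh out jaggery bars on the pantry scale

### The job

Zero the empty kitchen scale by turning the dial's knob until the red zero line lies under the black pointer, and leave the dial so. Then add jaggery bars from the board to the scale's tray, setting them down gently without leaning on the tray, until the pointer stands within the dial's green band, neither short of it nor past it. Leave the bars you do not need on the board, and leave the other things undisturbed.

Things in the scene. Friction and masses are not known exactly. Their poses are not given: they have to be found in the camera images.
- scale: Blue mechanical kitchen scale fixed on the counter, 230 (its x) x 410 (its y) x 45 mm high; origin at the centre of its underside. The square weighing tray is on its -y half, the round horizontal dial on its +y half.
- tray_in (a point): Centre of the floor of the scale's steel tray, 214 (x) x 184 mm (y) inside, lip 9 mm above the floor, axes as the scale's. Empty, the floor is 83 mm above the counter. The tray rides on a spring and sinks straight down, without tilting, 2.45 mm per 100 g (0.41 N per mm) with some damping, so it settles in about half a second; its stop is at 30 mm.
- dial: White horizontal dial face, 156 mm diameter, with red zero line (along its +x), black ticks and green band; origin on its axis, 60 mm above the counter, its upper face at 64 mm. The knob turns it with everything printed on it, not the pointer; slight friction (0.04 N m), stays where it is left. Starts 0.5 to 1.3 rad counter-clockwise (from above) of the pointer.
- knob_top (a point): Top centre of the dial's knob, 108 mm above the counter, on the vertical axis of dial and pointer. The knob is a black upright fin 52 mm long, 14 mm thick and 32 mm high, on a hub of 40 mm diameter and 12 mm height. The fin's length runs along the point's x axis, which points to the red zero line; a red stripe on its top shows that end.
- zero_mark (a point): Point on the red zero line of the dial face, 64 mm from the knob's axis.
- green_mid (a point): Middle of the green band on the dial face, 64 mm from the knob's axis and 2.04 rad clockwise (from above) of the zero line. The band reaches 0.54 rad either side: from 1.50 to 2.58 rad clockwise of zero, which is 300 to 516 g.
- pointer_tip (a point): Tip of the thin black pointer, 64 mm from the knob's axis, 4 mm above the dial face. It swings clockwise from above with the load on the tray, 0.5 rad per 100 g.
- empty_mark (a point): Fixed point 64 mm from the knob's axis, towards a small black notch on the steel dial rim (straight along the scale's +x from the knob): where the pointer tip stands when the tray is empty.
- board: Fixed wooden board 250 (x) x 190 (y) x 16 mm; origin at the centre of its underside. The four brown bars lie on it in two rows of two (120 mm apart along x, 88 mm along y).
- bar1: Hard brown jaggery (cane sugar) bar with a paper band, 90 (its x) x 38 (its y) x 32 mm high, origin at the centre of its underside, lying flat on the board with its length roughly along the board's x. Hand cast: the four weigh differently, about 110 to 195 g each, unknown beforehand.
- bar2: Hard brown jaggery (cane sugar) bar with a paper band, 90 (its x) x 38 (its y) x 32 mm high, origin at the centre of its underside, lying flat on the board with its length roughly along the board's x. Hand cast: the four weigh differently, about 110 to 195 g each, unknown beforehand.
- bar3: Hard brown jaggery (cane sugar) bar with a paper band, 90 (its x) x 38 (its y) x 32 mm high, origin at the centre of its underside, lying flat on the board with its length roughly along the board's x. Hand cast: the four weigh differently, about 110 to 195 g each, unknown beforehand.
- bar4: Hard brown jaggery (cane sugar) bar with a paper band, 90 (its x) x 38 (its y) x 32 mm high, origin at the centre of its underside, lying flat on the board with its length roughly along the board's x. Hand cast: the four weigh differently, about 110 to 195 g each, unknown beforehand.
- cellar: White ceramic salt cellar on the counter beyond the board, 54 mm diameter, 52 mm high, origin under its centre. A bystander.
- jar1: Glass spice jar with chrome cap, 51 mm diameter, 88 mm high, on the lazy Susan right of the board; origin under its centre. A bystander.
- jar2: Glass spice jar with chrome cap, 51 mm diameter, 88 mm high, on the lazy Susan right of the board; origin under its centre. A bystander.
- jar3: Glass spice jar with chrome cap, 51 mm diameter, 88 mm high, on the lazy Susan right of the board; origin under its centre. A bystander.
- mill: Wooden pepper mill, 54 mm diameter, 138 mm high, on the lazy Susan; origin under its centre. A bystander.
- mug: Blue mug, 80 mm diameter, 90 mm high, left of the scale; origin under its centre. A bystander.
- spoon: Wooden spoon lying on the counter beyond the scale. A bystander.
Things that resemble listed ones, but are neither listed nor needed, are in the scene too. What is shaped like the bar3 but pink or turquoise is not meant. Leave any pink look-alike of the bar4 alone.

How it is judged:
On the way:
1. the empty scale is zeroed: red zero line under the pointer (within 7 mm at 64 mm radius), pointer at its empty place (horizontal distance between zero_mark and empty_mark below 0.007 m and horizontal distance between pointer_tip and empty_mark below 0.005 m), for 0.3 s.
At the end, for the whole second after the job is handed in: The dial is still zeroed (zero line within 9 mm of the empty mark at 64 mm radius); the pointer stands in the green band (within 35.5 mm of its middle); every bar is either in the tray or on the board, resting (horizontal distance between zero_mark and empty_mark below 0.009 m and horizontal distance between pointer_tip and green_mid below 0.0355 m and ((z of bar1 in the frame of tray_in between -0.006 and 0.045 m and x of bar1 in the frame of tray_in between -0.105 and 0.105 m and y of bar1 in the frame of tray_in between -0.09 and 0.09 m) or (z of bar1 in the frame of board between 0.01 and 0.03 m and x of bar1 in the frame of board between -0.125 and 0.125 m and y of bar1 in the frame of board between -0.095 and 0.095 m)) and ((z of bar2 in the frame of tray_in between -0.006 and 0.045 m and x of bar2 in the frame of tray_in between -0.105 and 0.105 m and y of bar2 in the frame of tray_in between -0.09 and 0.09 m) or (z of bar2 in the frame of board between 0.01 and 0.03 m and x of bar2 in the frame of board between -0.125 and 0.125 m and y of bar2 in the frame of board between -0.095 and 0.095 m)) and ((z of bar3 in the frame of tray_in between -0.006 and 0.045 m and x of bar3 in the frame of tray_in between -0.105 and 0.105 m and y of bar3 in the frame of tray_in between -0.09 and 0.09 m) or (z of bar3 in the frame of board between 0.01 and 0.03 m and x of bar3 in the frame of board between -0.125 and 0.125 m and y of bar3 in the frame of board between -0.095 and 0.095 m)) and ((z of bar4 in the frame of tray_in between -0.006 and 0.045 m and x of bar4 in the frame of tray_in between -0.105 and 0.105 m and y of bar4 in the frame of tray_in between -0.09 and 0.09 m) or (z of bar4 in the frame of board between 0.01 and 0.03 m and x of bar4 in the frame of board between -0.125 and 0.125 m and y of bar4 in the frame of board between -0.095 and 0.095 m)) and linear speed of each of bar1, bar2, bar3, bar4 below 0.03 m/s); the robot touches nothing.
It fails at once if the tray is slammed or leaned on (pushed down more than 25 mm from its empty height) (z of tray_in in the frame of scale below 0.058 m).
It fails at once if salt cellar, jars, mill, mug or spoon disturbed (moved more than 30 mm) (distance of any of cellar, jar1, jar2, jar3, mill, mug, spoon from where it was at the start of the episode above 0.03 m).
It also fails if it takes over 72 s, if anything falls off the work surface, if the arm or the gripper's body presses on something with over 40 N, if the wrist force passes 120 N, or if a joint passes its speed limit or range.

### The arm

A 6-joint arm with a two-finger parallel gripper is mounted at the origin on the work surface. World frame = base frame: x ahead of the robot, y to its left, z up, the work surface at z = 0. Lengths are in m, angles in rad, forces in N, time in s.
With the tool pointing down it reaches from about 0.425 to 0.95 m from the base axis. Payload 3.5 kg.
Tool frame: the origin (TCP) lies midway between the tips of the shut fingers; the grasp point (between the pads) lies 19 mm behind it (ctrl.hold_point_z is the distance from the TCP to the grasp point, in m); z points along the fingers, y is the line along which they close (so a half turn about z gives the same grasp; the last joint's range is limited). The gripper opens to 85 mm and grips with 20 to 120 N. Pads are 22 mm wide; open, the fingers measure 114 mm over their backs; the gripper's body (76 mm by 85 mm) begins 54 mm behind the grasp point. The pads swing forward as they close: fully open they stand 13 mm farther back than shut.
Start: joints at [1.102, 0.286, 1.577, -0, 1.279, -0.15], TCP at [0.212, 0.641, 0.231] pointing down, gripper open.
Joint ranges: [-2.77, 2.77], [-0.9, 2.22], [0.21, 2.48], [-1.53, 4.67], [0.24, 2.81], [-2.84, 2.84]. Speed limits (rad/s): [2.79, 2.79, 3.14, 3.14, 3.14, 3.14].

### API

Orientations are given as a unit quaternion [x, y, z, w].
In Python, from plant import readout, cams, sign_off, ctrl gives the robot as it stands. The module is installed in compiled form; this text tells all that it offers.
- The arm moves only by the tool step_arm, never from a script. Its argument "increments" is a list of rows, each a list of 2 entries, a list of its own where there are three numbers: the shift along the world's x, y, z in mm, then the turn, a rotation vector about the world's x, y, z in rad. In form: [[[x, y, z], [rx, ry, rz]], ...]. A call has 1 to 8 rows; each row shifts and turns the commanded pose from where the row before left it; what a row does not reach is not made up. A row lasts 1/12 s, in which the tool goes at most 41.7 mm and 7.16 degrees, less where a joint would pass 70% of its speed; a pose out of reach is approached as far as the arm can. A call is refused whole if a number of a shift passes 41.7 or a number of a turn 0.125, either way. A call with a gripper value outside its range is refused whole. "fingers" is the opening, from -1 (shut) to 1 (fully open), set as the call begins (left out, the last holds). The fingers move at their own pace and stop on an object; "grip_force" is the grip in N (left out, the last holds). Time passes only in rows, so rows that do not move let the fingers close. It gives the time, the measured TCP pose, the force, the opening and the grip force at its end, in the units of the state.
- readout.get_state(): the state, without advancing time (a new reading comes with each control period).
- cams.read_camera(name): name is "scene" or "side" or "wrist"; returns the picture (384x512x3 uint8, red, green, blue); there is no depth.
- cams.get_calibration(name): a dict with "fx", "fy", "cx", "cy" (pixels), "eye" and "rotation" of the camera in the world; the wrist camera has in their place "T_tool_cam" (4x4, takes a point from camera to tool coordinates, whose origin is the TCP and whose axes are the flange's). Camera axes: x right, y up, looking along -z (the intrinsics and any distortion apply to the point x, -y, -z); pixel columns grow to the right and rows downward; lengths in m; the calibration is good to about 2 mm. The wrist camera is an equidistant fisheye: a pixel r from the principal point sees the ray r / f radians off the axis. A picture is of the moment at which its call begins: read the wrist's pose just before it. get_calibration takes no time and is no camera call.
- sign_off(): hands the job in; it is judged then, once.
The state is a dict: "time": time; "qpos": joint angles; "dq": joint speeds; "joint_efforts": joint torques, N m; "eef_pos": TCP position; "tcp_rot": TCP orientation; "contact_force": force on the tool from outside, world axes, zero at the start; "wrist_torque": the same for the moment, N m; "opening": opening from 0.0 (shut) to 1.0 (fully open); "finger_force": force on a finger pad.
Only numpy, scipy, OpenCV 4.12 (cv2) and the standard library are available. Lean on these libraries where they do the work, as an engineer would, in place of code of your own. Each camera call takes 0.05 s, during which the arm holds its last target. There are 200 camera calls.

## Working session

There is one attempt and no reset: what is moved stays moved. The work goes in short steps, Python scripts to look and compute and a tool call to move; the robot and the scene stay as the last step left them, time stands still between calls to the robot, and variables do not carry over. Pictures are saved under pics/ and viewed, at most 10 in all, crops included, and the job is handed in when it is done.

Besides the shell and the picture viewer there is one more tool, called by a JSON object that holds its "method" and its "body", one argument or row to a line. step_arm: Moves the arm, as the interface text tells. Its arguments: {"type":"object","properties":{"increments":{"type":"array","items":{"type":"array"}},"fingers":{"type":"number"},"grip_force":{"type":"number"}},"required":["increments"]}

```bash
mkdir -p pics
cat > h.py <<'E'
import numpy as np, cv2
from plant import readout, cams, sign_off, ctrl
from scipy.spatial.transform import Rotation as R
def ray(name,u,v):
    c=cams.get_calibration(name)
    d=np.array([(u-c['cx'])/c['fx'],-(v-c['cy'])/c['fy'],-1.0])
    return np.array(c['eye']),np.array(c['rotation'])@d
def onz(name,u,v,z):
    e,d=ray(name,u,v); return e+d*(z-e[2])/d[2]
def proj(name,p):
    c=cams.get_calibration(name)
    q=np.array(c['rotation']).T@(np.array(p)-np.array(c['eye']))
    return c['cx']+c['fx']*q[0]/-q[2], c['cy']-c['fy']*q[1]/-q[2]
def wonz(T,st,u,v,z):
    c=cams.get_calibration('wrist')
    x,y=(u-c['cx'])/c['fx'],(v-c['cy'])/c['fy'];r=np.hypot(x,y)
    s=np.sin(r)/r if r>0 else 1
    d=np.array([x*s,-y*s,-np.cos(r)])
    Rt=R.from_quat(st['tcp_rot']).as_matrix();T=np.array(c['T_tool_cam'])
    d=Rt@T[:3,:3]@d;e=np.array(st['eef_pos'])+Rt@T[:3,3]
    return e+d*(z-e[2])/d[2]
def snap(name,f):
    im=cams.read_camera(name)[:,:,::-1].copy(); cv2.imwrite('pics/'+f+'.png',im); return im
E
python3 - <<'E'
from h import *
a=snap('scene','a1');b=snap('side','b1');st=readout.get_state();w=snap('wrist','w1')
cv2.imwrite('pics/ab.png',cv2.resize(np.vstack([np.hstack([a,b]),np.hstack([w,w*0])]),(800,600)))
for n in('scene','side','wrist'):
  print(n,{k:np.round(v,3).tolist() for k,v in cams.get_calibration(n).items() if not isinstance(v,str)})
print(st,ctrl.hold_point_z)
E
```

```text
scene {'fx': 375.292, 'fy': 375.292, 'cx': 254.443, 'cy': 192.543, 'eye': [1.152, -0.795, 0.777], 'rotation': [0.436, 0.158, 0.278, 0.841]}
side {'fx': 361.615, 'fy': 361.615, 'cx': 252.399, 'cy': 192.81, 'eye': [0.039, -0.958, 1.066], 'rotation': [0.402, -0.099, -0.225, 0.882]}
wrist {'fx': 297.319, 'fy': 297.319, 'cx': 256.888, 'cy': 189.951, 'T_tool_cam': [[0.0, 0.954, 0.301, 0.078], [1.0, -0.0, -0.0, 0.001], [-0.0, 0.301, -0.954, -0.142], [0.0, 0.0, 0.0, 1.0]]}
{'time': 0.1, 'qpos': array([ 1.10196646e+00,  2.87088366e-01,  1.57800416e+00,  2.09681840e-05,
        1.27861478e+00, -1.50001143e-01]), 'dq': array([ 3.84672437e-04, -9.05759292e-04, -6.11076895e-03, -3.65890051e-05,
        1.59556057e-03, -1.37977539e-04]), 'joint_efforts': array([ 6.94798655e-04, -4.07297623e+01, -2.93698364e+01, -1.63105110e-04,
        3.42771164e-03,  6.59439820e-06]), 'eef_pos': array([0.21128246, 0.64046529, 0.2300923 ]), 'tcp_rot': array([ 1.58742927e-01,  9.87319384e-01, -1.00405617e-03, -3.31516783e-04]), 'contact_force': array([-0.1516502 , -0.26153958,  0.41717617]), 'wrist_torque': array([ 0.0703798 , -0.00450536,  0.02120438]), 'finger_force': 0.0, 'opening': 0.9996040165172251} 0.0187
```

View pics/ab.png

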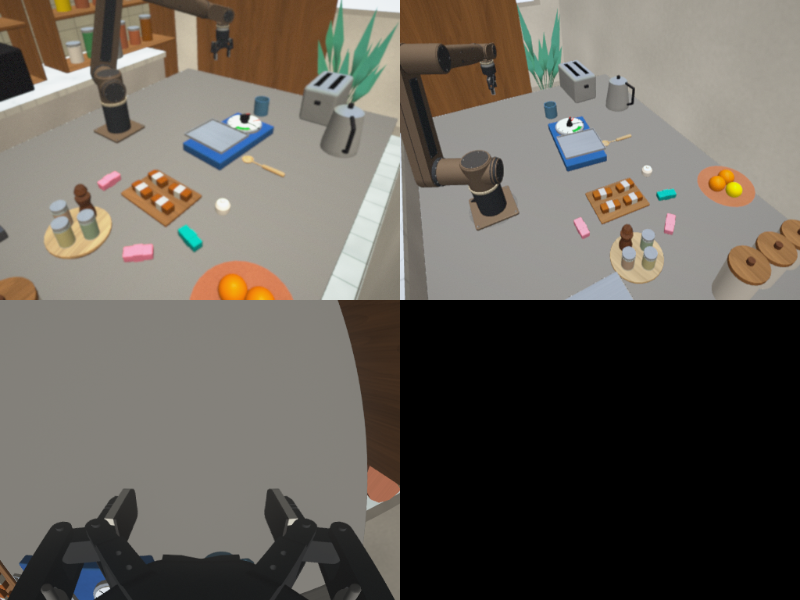

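The composite shows the scene (left), side (right) and wrist views. Around (230,140)/(577,140) is the scale, with its dial at the far end and tray nearer. The board with four brown bars is at (160,195)/(617,200). Pink and turquoise look-alikes lie around it, off the board.

```bash
sed -i "s/np.array(c\['rotation'\])/R.from_quat(c['rotation']).as_matrix()/" h.py
python3 - <<'E'
from h import *
C=[]
for n,f,bx in(('scene','a1',(150,135,355,290)),('side','b1',(180,140,325,290))):
  im=cv2.imread(f'pics/{f}.png');hsv=cv2.cvtColor(im,cv2.COLOR_BGR2HSV)
  x0,y0,x1,y1=bx
  c=cv2.resize(im[y0:y1,x0:x1],None,fx=400/(x1-x0),fy=400/(x1-x0),interpolation=cv2.INTER_CUBIC);C.append(c)
  def blobs(lo,hi,z,name,mn,mx=1e9,roi=None):
    m=cv2.inRange(hsv,lo,hi)
    N,L,S,Ce=cv2.connectedComponentsWithStats(m)
    for i in range(1,N):
      if mn<S[i,4]<mx and x0<=Ce[i][0]<=x1 and y0-80<=Ce[i][1]<=y1:
        print(n,name,S[i],Ce[i].round(1),onz(n,*Ce[i],z).round(4))
        cn=max(cv2.findContours((L==i).astype(np.uint8),0,1)[0],key=cv2.contourArea)[:,0]
        w=np.array([onz(n,*p,z)[:2] for p in cn],np.float32); r=cv2.minAreaRect(w*1000)
        print('   rect',np.round(r[0],1),np.round(r[1],1),round(r[2],1))
  blobs((100,130,60),(125,255,255),.045,'blue',300)
  blobs((50,100,60),(75,255,255),.064,'green',15)
  blobs((0,0,190),(180,60,255),.064,'white',100)
  blobs((0,0,190),(180,60,255),.048,'band',15)
  blobs((0,120,90),(6,255,255),.064,'red',2,60)
  blobs((7,90,60),(18,255,255),.016,'wood',300)
h=max(c.shape[0] for c in C)
cv2.imwrite('pics/crop.png',np.hstack([cv2.copyMakeBorder(c,0,h-c.shape[0],0,0,0) for c in C]))
E
```

```text
scene blue [ 235  157  115   60 1885] [290.2 189.6] [0.5885 0.1203 0.045 ]
   rect [548.1 208.4] [431.5 248.1] 83.0
scene green [302 162  17   4  40] [309.6 163.9] [0.5698 0.2812 0.064 ]
   rect [571.4 280.8] [59.7 19.3] 17.5
scene white [150  61  61  28 772] [175.8  72.6] [-0.6929  0.7823  0.064 ]
   rect [-713.2  761.3] [513.3 253. ] 89.5
scene white [291 147  44  21 508] [313.3 156.8] [0.554  0.3358 0.064 ]
   rect [550.7 334.1] [164.1 153.8] 27.9
scene white [ 242  155   71   38 1412] [277.1 173.1] [0.5076 0.1584 0.064 ]
   rect [502.7 163.2] [171.3 205.1] 82.5
scene white [199 251  17  12 113] [207.  256.6] [ 0.5947 -0.3009  0.064 ]
   rect [ 594.6 -300.8] [39.9 28.6] 86.0
scene white [275 253  20  21 301] [284.8 262.5] [ 0.7758 -0.1969  0.064 ]
   rect [ 776.  -195.7] [54.7 65.2] 70.7
scene band [150  61  61  28 772] [175.8  72.6] [-0.7344  0.8178  0.048 ]
   rect [-755.1  796.3] [524.8 258.7] 89.5
scene band [291 147  44  21 508] [313.3 156.8] [0.5405 0.3612 0.048 ]
   rect [537.2 359.4] [167.8 157.3] 27.9
scene band [ 242  155   71   38 1412] [277.1 173.1] [0.4931 0.1798 0.04
[... 2335 characters left out ...]
.9] [ 0.4714 -0.1972  0.048 ]
   rect [ 471.4 -197.2] [37.6 29.9] 79.5
side band [293 246  11  10  66] [297.7 250.7] [ 0.5816 -0.2888  0.048 ]
   rect [ 581.6 -288.8] [38.4 27.8] 84.9
side band [264 256  11  11  78] [269.  260.9] [ 0.4674 -0.2789  0.048 ]
   rect [ 467.5 -278.3] [39.4 29.8] 82.0
side wood [ 237  228   82   59 2298] [276.7 257.3] [ 0.5141 -0.2566  0.016 ]Traceback (most recent call last):
  File "<stdin>", line 21, in <module>
  File "<stdin>", line 14, in blobs
  File "h.py", line 9, in onz
    e,d=ray(name,u,v); return e+d*(z-e[2])/d[2]
        ~~~^^^^^^^^^^
  File "h.py", line 5, in ray
    c=cams.get_calibration(name)
ValueError: time passes only in moves, steps and waits
```

```bash
sed -i "s/cams.get_calibration(\(name\|'wrist'\))/cal(\1)/; s/^def ray/import functools\n@functools.cache\ndef cal(n): return cams.get_calibration(n)\ndef ray/" h.py
python3 - <<'E'
from h import *
C=[]
for n,f,(x0,y0,x1,y1) in(('scene','a1',(150,135,355,290)),('side','b1',(180,140,325,290))):
  im=cv2.imread(f'pics/{f}.png')
  C.append(cv2.resize(im[y0:y1,x0:x1],None,fx=400/(x1-x0),fy=400/(x1-x0),interpolation=cv2.INTER_CUBIC))
h=max(c.shape[0] for c in C)
cv2.imwrite('pics/crop.png',np.hstack([cv2.copyMakeBorder(c,0,h-c.shape[0],0,0,0) for c in C]))
E
```

```text
(no output)
```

View pics/crop.png

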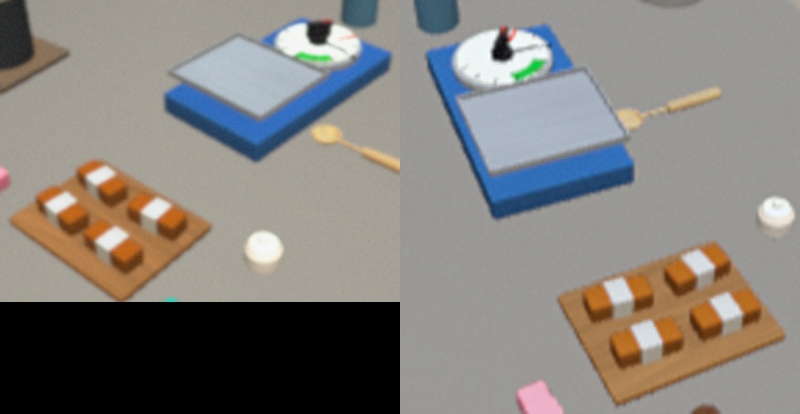

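The crops show four brown, white-banded bars on the board, which fit the description. The pink and turquoise ones lie off the board. The knob fin's red stripe and the zero line point to the far right at about 1 rad, and the pointer is at the notch. Next I move over the dial for a wrist look.

{"method": "step_arm", "body": {
  "increments": [
    [[36, -15, 2], [0, 0, 0.1]],
    [[36, -15, 2], [0, 0, 0.1]],
    [[36, -15, 2], [0, 0, 0.1]],
    [[36, -15, 2], [0, 0, 0.1]],
    [[36, -15, 2], [0, 0, 0.1]],
    [[36, -15, 2], [0, 0, 0.1]],
    [[36, -15, 2], [0, 0, 0.1]],
    [[36, -15, 2], [0, 0, 0.1]]
  ],
  "fingers": 0.2
}}

```text
time: 0.82
eef_pos: [0.5009, 0.5199, 0.2469]
tcp_rot: [-0.241, 0.971, -0.0, -0.0]
contact_force: [0.5, 1.1, -0.3]
opening: 0.598
finger_force: 0.0
```

{"method": "step_arm", "body": {
  "increments": [
    [[36, -15, 2], [0, 0, 0.1]],
    [[36, -15, 2], [0, 0, 0.1]],
    [[36, -15, 2], [0, 0, 0.1]],
    [[36, -15, 2], [0, 0, 0.1]],
    [[0, 0, 0], [0, 0, 0]],
    [[0, 0, 0], [0, 0, 0]]
  ]
}}

```text
time: 1.32
eef_pos: [0.6454, 0.4589, 0.2537]
tcp_rot: [-0.425, 0.905, 0.0, -0.001]
contact_force: [-0.7, 0.2, 0.3]
opening: 0.599
finger_force: 0.0
```

Run:
```python
from h import *
st=readout.get_state();w=snap('wrist','w2');print(st['eef_pos'],st['tcp_rot'],st['contact_force'])
import json;json.dump({k:np.array(st[k]).tolist() for k in('eef_pos','tcp_rot')},open('w2.json','w'))
```

```text
[0.6454437  0.45894413 0.25372183] [-4.24522680e-01  9.05416843e-01  1.23235379e-05 -9.13386484e-04] [-0.68529963  0.23296335  0.34698868]
```

View pics/w2.png

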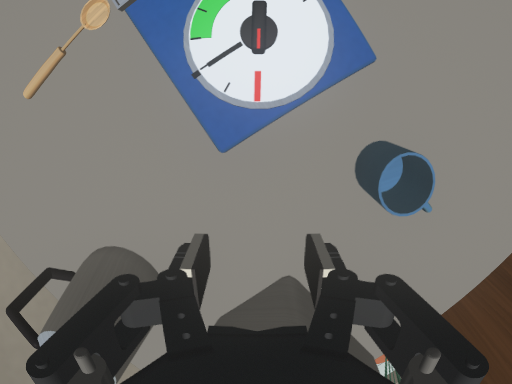

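The wrist view shows the dial centred near (258,35). The red zero line is at (257,85), the pointer tip and notch are near (197,73), and the fin is vertical with its red stripe at (258,38).

Run:
```python
from h import *
import json
st=json.load(open('w2.json'));im=cv2.imread('pics/w2.png');hsv=cv2.cvtColor(im,cv2.COLOR_BGR2HSV)
P=lambda u,v,z:wonz(0,st,u,v,z)[:2]*1000
red=cv2.inRange(hsv,(0,150,120),(8,255,255))|cv2.inRange(hsv,(172,150,120),(180,255,255))
N,L,S,Ce=cv2.connectedComponentsWithStats(red)
for i in range(1,N):
  if S[i,4]>15 and S[i,1]<130:
    for z in(.064,.108):
      w=np.array([P(x,y,z) for y,x in zip(*np.where(L==i))]);_,_,vt=np.linalg.svd(w-w.mean(0),full_matrices=False)
      print('red',S[i],z,w.mean(0).round(1),np.arctan2(vt[0,1],vt[0,0]).round(3))
# dial face outline: white+green pixels
m=cv2.inRange(hsv,(0,0,215),(180,40,255)); m[130:]=0
n,L,S,Ce=cv2.connectedComponentsWithStats(m);i=1+np.argmax(S[1:,4])
c=max(cv2.findContours((L==i).astype(np.uint8),0,1)[0],key=cv2.contourArea)[:,0]
w=np.array([P(x,y,.064) for x,y in c if y>3])
from scipy.optimize import least_squares
r=least_squares(lambda p:np.hypot(*(w-p[:2]).T)-p[2],[550,335,78],loss='soft_l1');print('circle',r.x)
b=cv2.inRange(hsv,(0,0,0),(180,255,70)); 
for q in((197,73),(241,45),(259,5),(259,50)): print(q,P(*q,.068),P(*q,.108))
# blue body corners
bl=cv2.inRange(hsv,(100,150,60),(125,255,255));bl[:, 345:]*= (np.arange(384)<110)[:,None].astype(np.uint8)
for e in(((223,152),(375,60)),((223,152),(130,15))):
  a,b=[P(*q,.045) for q in e];d=b-a;print('edge',a,b,np.arctan2(d[1],d[0]),np.hypot(*d))
```

```text
red [258  29   2  19  36] 0.064 [549.1 348.8] 0.868
red [258  29   2  19  36] 0.108 [555.3 355.7] 0.868
circle [551.23354089 359.48141646  62.25843022]
(197, 73) [625.8357935  335.97229152] [622.14583505 343.91414504]
(241, 45) [569.57989815 343.86664052] [572.75222049 350.84551515]
(259, 5) [524.63279404 320.21027893] [533.28791329 330.07483505]
(259, 50) [558.38164114 360.75805679] [562.91996403 365.67646041]
edge [666.53845496 423.67756266] [449.56067433 450.96569135] 3.0164848708457512 218.6869892204784
edge [666.53845496 423.67756266] [641.43611712 212.40922344] -1.689059198906393 212.75440892780605
```

Run:
```python
from h import *
import json
from scipy.optimize import least_squares
st=json.load(open('w2.json'));im=cv2.imread('pics/w2.png');hsv=cv2.cvtColor(im,cv2.COLOR_BGR2HSV)
P=lambda u,v,z:wonz(0,st,u,v,z)[:2]*1000
for v in (60,72,80,90,98): 
  row=im[v,235:280].astype(int);k=np.where((row[:,2]>150)&(row[:,1]<110)&(row[:,0]<110))[0]
  if len(k): print('red',v,235+k.mean(),P(235+k.mean(),v,.064))
m=cv2.inRange(hsv,(0,0,215),(180,40,255)); m[130:]=0
n,L,S,Ce=cv2.connectedComponentsWithStats(m);i=1+np.argmax(S[1:,4]);print(S[i])
ys,xs=np.where(L==i);h=cv2.convexHull(np.stack([xs,ys],1).astype(np.int32))[:,0]
h=[q for q in h if q[1]>8];w=np.array([P(x,y,.064) for x,y in h])
r=least_squares(lambda p:np.hypot(*(w-p[:2]).T)-p[2],[550,340,78],loss='soft_l1');print('circle',r.x,len(w),np.abs(r.fun).mean())
b=hsv[:,:,2]<60
for v in (2,8,14,20,28,40,45,50):
  k=np.where(b[v,225:295])[0]+225
  if len(k):print(v,k.min(),k.max())
```

```text
red 72 257.5 [575.1608908  378.43080973]
red 80 257.0 [581.32659095 384.99107162]
red 90 257.0 [588.48163012 393.59494583]
red 98 257.0 [594.19408958 400.4642349 ]
[ 189    0  140  102 9221]
circle [545.99396176 344.79366502  77.56237167] 35 0.09565031102541022
```

{"method": "step_arm", "body": {
  "increments": [
    [[-20, -23, -12], [0, 0, -0.02]],
    [[-20, -23, -12], [0, 0, 0]],
    [[-20, -23, -12], [0, 0, 0]],
    [[-20, -23, -12], [0, 0, 0]],
    [[-19, -22, -12], [0, 0, 0]],
    [[0, 0, 0], [0, 0, 0]],
    [[0, 0, 0], [0, 0, 0]],
    [[0, 0, 0], [0, 0, 0]]
  ]
}}

```text
time: 2.03
eef_pos: [0.5443, 0.3483, 0.1966]
tcp_rot: [-0.418, 0.908, 0.0, 0.001]
contact_force: [0.6, -0.4, 0.7]
opening: 0.597
finger_force: 0.0
```

{"method": "step_arm", "body": {
  "increments": [
    [[2, -3, -30], [0, 0, 0]],
    [[0, 0, -30], [0, 0, 0]],
    [[0, 0, -30], [0, 0, 0]],
    [[0, 0, -25], [0, 0, 0]],
    [[0, 0, 0], [0, 0, 0]],
    [[0, 0, 0], [0, 0, 0]]
  ]
}}

```text
time: 2.53
eef_pos: [0.5467, 0.345, 0.08]
tcp_rot: [-0.418, 0.909, 0.0, -0.001]
contact_force: [1.1, -0.6, 0.7]
opening: 0.6
finger_force: 0.0
```

{"method": "step_arm", "body": {
  "increments": [
    [[0, 0, 1], [0, 0, 0]],
    [[0, 0, 0], [0, 0, 0]],
    [[0, 0, 0], [0, 0, 0]],
    [[0, 0, 0], [0, 0, 0]],
    [[0, 0, 0], [0, 0, 0]],
    [[0, 0, 0], [0, 0, 0]]
  ],
  "fingers": -1,
  "grip_force": 30
}}

```text
time: 3.03
eef_pos: [0.5487, 0.3448, 0.0845]
tcp_rot: [-0.417, 0.909, -0.0, 0.003]
contact_force: [0.7, -0.7, 5.8]
opening: 0.155
finger_force: 32.9
```

{"method": "step_arm", "body": {
  "increments": [
    [[0, 0, 0], [0, 0, -0.1]],
    [[0, 0, 0], [0, 0, -0.12]],
    [[0, 0, 0], [0, 0, -0.12]],
    [[0, 0, 0], [0, 0, -0.12]],
    [[0, 0, 0], [0, 0, -0.12]],
    [[0, 0, 0], [0, 0, -0.12]],
    [[0, 0, 0], [0, 0, -0.12]],
    [[0, 0, 0], [0, 0, -0.12]]
  ]
}}

```text
time: 3.7
eef_pos: [0.5495, 0.3429, 0.0845]
tcp_rot: [0.042, 0.999, -0.001, 0.003]
contact_force: [2.4, -4.7, 6.3]
opening: 0.157
finger_force: 32.9
```

{"method": "step_arm", "body": {
  "increments": [
    [[0, 0, 0], [0, 0, -0.04]],
    [[0, 0, 0], [0, 0, 0]],
    [[0, 0, 0], [0, 0, 0]],
    [[0, 0, 0], [0, 0, 0]]
  ]
}}

```text
time: 4.03
eef_pos: [0.5495, 0.3428, 0.0845]
tcp_rot: [0.059, 0.998, -0.001, 0.003]
contact_force: [3.1, -5.2, 6.5]
opening: 0.157
finger_force: 32.9
```

{"method": "step_arm", "body": {
  "increments": [
    [[0, 0, 0], [0, 0, 0]],
    [[0, 0, 0], [0, 0, 0]],
    [[0, 0, 0], [0, 0, 0]],
    [[0, 0, 35], [0, 0, 0]],
    [[0, 0, 40], [0, 0, 0]],
    [[10, 0, 40], [0, 0, 0]],
    [[35, -20, 20], [0, 0, 0]],
    [[35, -20, 20], [0, 0, 0]]
  ],
  "fingers": 0.2
}}

```text
time: 4.7
eef_pos: [0.6214, 0.3085, 0.2366]
tcp_rot: [0.057, 0.998, 0.001, 0.001]
contact_force: [-0.3, 0.8, -0.4]
opening: 0.596
finger_force: 0.0
```

{"method": "step_arm", "body": {
  "increments": [
    [[35, -20, 20], [0, 0, 0]],
    [[35, -20, 20], [0, 0, 0]],
    [[20, -20, 10], [0, 0, 0]],
    [[0, 0, 0], [0, 0, 0]],
    [[0, 0, 0], [0, 0, 0]],
    [[0, 0, 0], [0, 0, 0]]
  ]
}}

```text
time: 5.2
eef_pos: [0.7051, 0.2504, 0.2787]
tcp_rot: [0.059, 0.998, 0.0, -0.002]
contact_force: [-0.0, 0.1, 0.3]
opening: 0.598
finger_force: 0.0
```

Run:
```python
from h import *
st=readout.get_state();w=snap('wrist','w3');print(st['eef_pos'],st['tcp_rot'],st['contact_force'])
import json;json.dump({k:np.array(st[k]).tolist() for k in('eef_pos','tcp_rot')},open('w3.json','w'))
```

```text
[0.70514412 0.2503957  0.27873272] [ 5.92562312e-02  9.98241598e-01  6.94392815e-06 -1.55264931e-03] [-0.02505061  0.10481514  0.32780615]
```

View pics/w3.png

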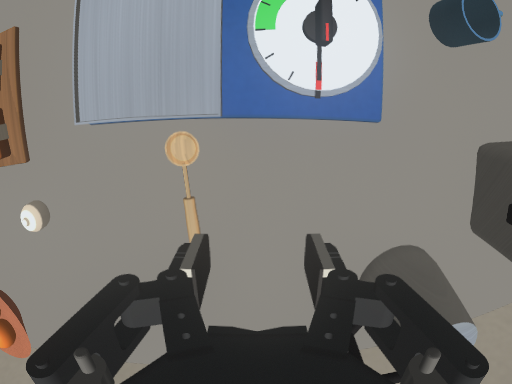

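The wrist view shows the red zero line at (319,90) directly under the pointer at the notch, so the scale is zeroed. The tray's +x edge runs from (77,123) to (222,117).

Run:
```python
from h import *
import json
st=json.load(open('w3.json'))
P=lambda u,v,z:wonz(0,st,u,v,z)[:2]*1000
a,b=P(77,123,.092),P(222,117,.092);print(a,b,np.hypot(*(b-a)),np.arctan2(*(b-a)[::-1]))
y=-.122;Rm=np.array([[np.cos(y),-np.sin(y)],[np.sin(y),np.cos(y)]])
m=(a+b)/2;print('tray c',m-Rm@[110,0])
d=np.array([546,344.8]);print('tray edges in dial frame',Rm.T@(a-d),Rm.T@(b-d))
for n,u,v in(('scene',277.1,173.1),('side',229.4,183.6)):print(onz(n,u,v,.087))
# bar bands yaw
S=[(201.3,224.4),(180.9,238.3),(229.6,241.4),(207,256.6)]
D=[(258.7,244.9),(269,260.9),(287.7,234.7),(297.7,250.7)]
for s,d in zip(S,D):print(onz('scene',*s,.048),onz('side',*d,.048))
```

```text
[616.68295584  35.98024557] [642.1260434  220.65512277] 186.41931491819958 1.43388590030334
tray c [520.22210476 141.70441839]
tray edges in dial frame [ 107.74020335 -297.92242204] [ 110.51969185 -111.52382918]
[0.52850438 0.12749842 0.087     ]
[0.51159094 0.12954184 0.087     ]
[ 0.47231048 -0.19835956  0.048     ] [ 0.47152294 -0.19718276  0.048     ]
[ 0.46814071 -0.27948291  0.048     ] [ 0.46744077 -0.27873906  0.048     ]
[ 0.59251503 -0.20627016  0.048     ] [ 0.5920748  -0.20591847  0.048     ]
[ 0.58214571 -0.28985758  0.048     ] [ 0.58175293 -0.28876043  0.048     ]
```

{"method": "step_arm", "body": {
  "increments": [
    [[0, -41, 0], [0, 0, 0.05]],
    [[0, -41, 0], [0, 0, 0]],
    [[0, -41, 0], [0, 0, 0]],
    [[0, -41, 0], [0, 0, 0]],
    [[0, -41, 0], [0, 0, 0]],
    [[0, -41, 0], [0, 0, 0]],
    [[0, -41, 0], [0, 0, 0]],
    [[0, -41, 0], [0, 0, 0]]
  ]
}}

```text
time: 5.92
eef_pos: [0.705, -0.0778, 0.2794]
tcp_rot: [0.033, 0.999, 0.0, -0.001]
contact_force: [-0.3, 0.2, 0.1]
opening: 0.597
finger_force: 0.0
```

{"method": "step_arm", "body": {
  "increments": [
    [[0, -41, 0], [0, 0, 0]],
    [[0, -41, 0], [0, 0, 0]],
    [[0, -41, 0], [0, 0, 0]],
    [[0, -41, 0], [0, 0, 0]],
    [[0, 0, 0], [0, 0, 0]],
    [[0, 0, 0], [0, 0, 0]],
    [[0, 0, 0], [0, 0, 0]]
  ],
  "fingers": 0.7
}}

```text
time: 6.5
eef_pos: [0.7059, -0.2404, 0.2794]
tcp_rot: [0.034, 0.999, 0.001, -0.001]
contact_force: [-0.0, 1.0, -0.2]
opening: 0.851
finger_force: 0.0
```

Run:
```python
from h import *
import json
st=readout.get_state();im=snap('wrist','w4');print(st['eef_pos'],st['tcp_rot'],st['contact_force'])
P=lambda u,v,z:wonz(0,st,u,v,z)[:2]*1000
hsv=cv2.cvtColor(im,cv2.COLOR_BGR2HSV)
m=cv2.inRange(hsv,(0,0,180),(180,40,255))
for c in cv2.findContours(m,0,1)[0]:
  if cv2.contourArea(c)>300:
    w=np.array([P(*q,.048) for q in c[:,0]],np.float32);print('band',c[:,0].mean(0).round(),[np.round(t,1) for t in cv2.minAreaRect(w)])
m=cv2.inRange(hsv,(5,150,50),(16,255,200))
for c in cv2.findContours(m,0,1)[0]:
  if 200<cv2.contourArea(c):
    w=np.array([P(*q,.048) for q in c[:,0]],np.float32);print('brown',c[:,0].mean(0).round(),[np.round(t,1) for t in cv2.minAreaRect(w)])
```

```text
[ 0.70586277 -0.24039637  0.27935325] [ 3.38951964e-02  9.99424748e-01  8.08706513e-04 -7.96496133e-04] [-0.031499    1.00464563 -0.23512124]
band [313. 188.] [array([ 748.4, -165.5]), array([48.2, 47.5]), np.float64(86.6)]
band [279.  69.] [array([ 591.5, -203. ]), array([27.5, 38. ]), np.float64(2.5)]
band [211.  66.] [array([ 581.7, -287.4]), array([37.5, 27.1]), np.float64(83.5)]
brown [281.  92.] [array([ 620.8, -202.3]), array([28.9, 35.4]), np.float64(2.3)]
brown [212.  89.] [array([ 610.4, -288.6]), array([34.5, 28.1]), np.float64(84.5)]
brown [277.  47.] [array([ 562.5, -204.2]), array([29. , 36.4]), np.float64(2.0)]
brown [212.  44.] [array([ 552.2, -283.7]), array([36.1, 27.7]), np.float64(83.9)]
brown [276.   7.] [array([ 511.8, -201.3]), array([38. , 23.7]), np.float64(87.9)]
brown [214.   7.] [array([ 503.4, -280.1]), array([38.8, 22.4]), np.float64(79.8)]
```

View pics/w4.png

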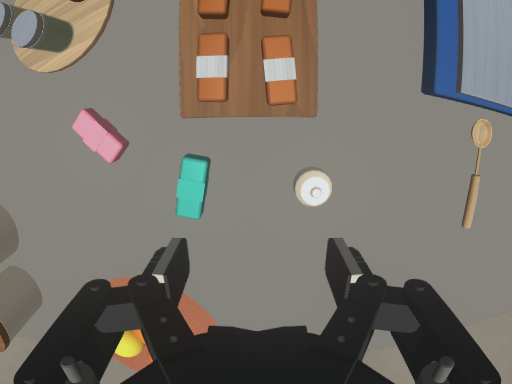

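The wrist view shows two near bars with bands at (279,69) and (211,66), the far pair at the top edge, and the pink and turquoise look-alikes off the board at (98,135) and (192,187). I take the near bar at (0.592,-0.204) first.

{"method": "step_arm", "body": {
  "increments": [
    [[-28, 9, -25], [0, 0, 0.05]],
    [[-28, 9, -25], [0, 0, 0.05]],
    [[-28, 9, -25], [0, 0, 0]],
    [[-28, 9, -25], [0, 0, 0]],
    [[-2, 0, -35], [0, 0, 0]],
    [[0, 0, -35], [0, 0, 0]],
    [[0, 0, 0], [0, 0, 0]],
    [[0, 0, 0], [0, 0, 0]]
  ]
}}

```text
time: 7.22
eef_pos: [0.591, -0.2034, 0.1086]
tcp_rot: [-0.017, 1.0, 0.001, -0.002]
contact_force: [0.2, -0.3, 0.8]
opening: 0.847
finger_force: 0.0
```

{"method": "step_arm", "body": {
  "increments": [
    [[1, -1, -35], [0, 0, 0]],
    [[0, 0, -35], [0, 0, 0]],
    [[0, 0, -19], [0, 0, 0]],
    [[0, 0, 0], [0, 0, 0]],
    [[0, 0, 0], [0, 0, 0]]
  ]
}}

```text
time: 7.63
eef_pos: [0.5947, -0.2071, 0.0233]
tcp_rot: [-0.016, 1.0, -0.001, 0.001]
contact_force: [-0.6, -0.3, 0.1]
opening: 0.85
finger_force: 0.0
```

{"method": "step_arm", "body": {
  "increments": [
    [[0, 0, 0], [0, 0, 0]],
    [[0, 0, 0], [0, 0, 0]],
    [[0, 0, 0], [0, 0, 0]],
    [[0, 0, 0], [0, 0, 0]],
    [[0, 0, 0], [0, 0, 0]],
    [[0, 0, 0], [0, 0, 0]]
  ],
  "fingers": -1,
  "grip_force": 40
}}

```text
time: 8.13
eef_pos: [0.5953, -0.2078, 0.0247]
tcp_rot: [-0.016, 1.0, -0.001, 0.002]
contact_force: [0.1, 1.8, 6.8]
opening: 0.437
finger_force: 43.1
```

{"method": "step_arm", "body": {
  "increments": [
    [[0, 0, 15], [0, 0, 0]],
    [[0, 0, 40], [0, 0, 0]],
    [[0, 0, 40], [0, 0, 0]],
    [[0, 0, 40], [0, 0, 0]],
    [[0, 0, 10], [0, 0, 0]],
    [[0, 0, 0], [0, 0, 0]],
    [[0, 0, 0], [0, 0, 0]],
    [[0, 0, 0], [0, 0, 0]]
  ]
}}

```text
time: 8.8
eef_pos: [0.5915, -0.2063, 0.1637]
tcp_rot: [-0.016, 1.0, 0.001, -0.002]
contact_force: [-0.5, -0.3, -1.6]
opening: 0.433
finger_force: 42.3
```

{"method": "step_arm", "body": {
  "increments": [
    [[-3, 37, 0], [0, 0, -0.04]],
    [[-3, 37, 0], [0, 0, -0.04]],
    [[-4, 37, 0], [0, 0, -0.04]],
    [[-4, 37, 0], [0, 0, -0.035]],
    [[-4, 37, 0], [0, 0, 0]],
    [[-4, 37, 0], [0, 0, 0]],
    [[-3, 36, 0], [0, 0, 0]],
    [[-3, 36, 0], [0, 0, 0]]
  ]
}}

```text
time: 9.47
eef_pos: [0.5627, 0.0886, 0.1629]
tcp_rot: [0.062, 0.998, -0.0, -0.003]
contact_force: [2.3, -0.2, -1.6]
opening: 0.434
finger_force: 42.2
```

{"method": "step_arm", "body": {
  "increments": [
    [[0, 0, -25], [0, 0, 0]],
    [[0, 0, -25], [0, 0, 0]],
    [[0, 0, 0], [0, 0, 0]],
    [[0, 0, 0], [0, 0, 0]],
    [[0, 0, 0], [0, 0, 0]]
  ]
}}

```text
time: 9.88
eef_pos: [0.5648, 0.0866, 0.1157]
tcp_rot: [0.062, 0.998, -0.0, -0.001]
contact_force: [0.7, 0.1, -1.2]
opening: 0.434
finger_force: 42.2
```

Lower gently to just at the floor, release with a small opening, and rise.

{"method": "step_arm", "body": {
  "increments": [
    [[0, 0, -8], [0, 0, 0]],
    [[0, 0, -6], [0, 0, 0]],
    [[0, 0, -5], [0, 0, 0]],
    [[0, 0, -3], [0, 0, 0]],
    [[0, 0, 0], [0, 0, 0]],
    [[0, 0, 0], [0, 0, 0]],
    [[0, 0, 0], [0, 0, 0]]
  ]
}}

```text
time: 10.47
eef_pos: [0.5654, 0.0869, 0.0947]
tcp_rot: [0.062, 0.998, 0.0, 0.0]
contact_force: [0.0, 0.7, -2.2]
opening: 0.434
finger_force: 42.2
```

{"method": "step_arm", "body": {
  "increments": [
    [[0, 0, -2], [0, 0, 0]],
    [[0, 0, 0], [0, 0, 0]],
    [[0, 0, 0], [0, 0, 0]]
  ]
}}

```text
time: 10.72
eef_pos: [0.5651, 0.0869, 0.0924]
tcp_rot: [0.062, 0.998, -0.0, 0.0]
contact_force: [0.6, -0.6, -2.2]
opening: 0.439
finger_force: 42.2
```

{"method": "step_arm", "body": {
  "increments": [
    [[0, 0, 0], [0, 0, 0]],
    [[0, 0, 0], [0, 0, 0]],
    [[0, 0, 0], [0, 0, 0]],
    [[0, 0, 10], [0, 0, 0]],
    [[0, 0, 30], [0, 0, 0]],
    [[0, 0, 35], [0, 0, 0]],
    [[0, 0, 30], [0, 0, 0]],
    [[0, 0, 0], [0, 0, 0]]
  ],
  "fingers": 0.25
}}

```text
time: 11.38
eef_pos: [0.5696, 0.0869, 0.2068]
tcp_rot: [0.062, 0.998, 0.0, 0.008]
contact_force: [1.2, -0.2, 1.3]
opening: 0.627
finger_force: 0.0
```

Run:
```python
from h import *
a=snap('scene','a2');b=snap('side','b2')
C=[cv2.resize(a[135:215,230:355],(400,256),interpolation=cv2.INTER_CUBIC),cv2.resize(b[140:220,185:310],(400,256),interpolation=cv2.INTER_CUBIC)]
cv2.imwrite('pics/c2.png',np.hstack(C))
```

```text
(no output)
```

View pics/c2.png

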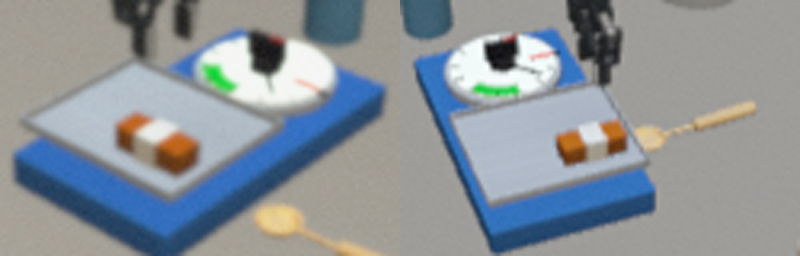

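The crops show the first bar lying flat in the tray, the pointer swung, and the red zero line still at the notch. Now the second bar.

{"method": "step_arm", "body": {
  "increments": [
    [[2, -37, 0], [0, 0, 0.01]],
    [[2, -38, 0], [0, 0, 0]],
    [[2, -37, 0], [0, 0, 0]],
    [[2, -38, 0], [0, 0, 0]],
    [[2, -37, 0], [0, 0, 0]],
    [[2, -38, 0], [0, 0, 0]],
    [[2, -37, 0], [0, 0, 0]],
    [[2, -38, 0], [0, 0, 0]]
  ],
  "fingers": 0.7
}}

```text
time: 12.15
eef_pos: [0.58, -0.2143, 0.1954]
tcp_rot: [0.057, 0.998, 0.001, -0.002]
contact_force: [-0.1, 0.2, 0.6]
opening: 0.852
finger_force: 0.0
```

{"method": "step_arm", "body": {
  "increments": [
    [[0, -37, -20], [0, 0, 0]],
    [[0, -37, -20], [0, 0, 0]],
    [[0, 0, -35], [0, 0, 0]],
    [[0, 0, -30], [0, 0, 0]],
    [[0, 0, 0], [0, 0, 0]],
    [[0, 0, 0], [0, 0, 0]],
    [[0, 0, 0], [0, 0, 0]]
  ]
}}

```text
time: 12.73
eef_pos: [0.5816, -0.2862, 0.0936]
tcp_rot: [0.057, 0.998, -0.0, 0.0]
contact_force: [-0.5, -1.1, 0.8]
opening: 0.849
finger_force: 0.0
```

{"method": "step_arm", "body": {
  "increments": [
    [[0, -1, -35], [0, 0, 0]],
    [[0, 0, -30], [0, 0, 0]],
    [[0, 0, -6], [0, 0, 0]],
    [[0, 0, 0], [0, 0, 0]],
    [[0, 0, 0], [0, 0, 0]]
  ]
}}

```text
time: 13.15
eef_pos: [0.5825, -0.2878, 0.0241]
tcp_rot: [0.057, 0.998, -0.001, 0.001]
contact_force: [0.2, -0.5, 0.5]
opening: 0.846
finger_force: 0.0
```

{"method": "step_arm", "body": {
  "increments": [
    [[0, 0, 0], [0, 0, 0]],
    [[0, 0, 0], [0, 0, 0]],
    [[0, 0, 0], [0, 0, 0]],
    [[0, 0, 0], [0, 0, 0]],
    [[0, 0, 0], [0, 0, 0]],
    [[0, 0, 0], [0, 0, 0]]
  ],
  "fingers": -1,
  "grip_force": 40
}}

```text
time: 13.65
eef_pos: [0.5827, -0.2885, 0.0244]
tcp_rot: [0.057, 0.998, -0.001, 0.002]
contact_force: [-0.6, 0.2, 6.0]
opening: 0.437
finger_force: 42.5
```

{"method": "step_arm", "body": {
  "increments": [
    [[0, 0, 15], [0, 0, 0]],
    [[0, 0, 40], [0, 0, 0]],
    [[0, 0, 40], [0, 0, 0]],
    [[0, 0, 40], [0, 0, 0]],
    [[0, 0, 10], [0, 0, 0]],
    [[0, 0, 0], [0, 0, 0]],
    [[0, 0, 0], [0, 0, 0]],
    [[0, 0, 0], [0, 0, 0]]
  ]
}}

```text
time: 14.32
eef_pos: [0.5796, -0.2863, 0.1637]
tcp_rot: [0.057, 0.998, 0.001, -0.002]
contact_force: [0.6, 0.2, -2.0]
opening: 0.439
finger_force: 41.6
```

{"method": "step_arm", "body": {
  "increments": [
    [[0, 39, 0], [0, 0, -0.01]],
    [[0, 39, 0], [0, 0, 0]],
    [[0, 39, 0], [0, 0, 0]],
    [[-1, 39, 0], [0, 0, 0]],
    [[-1, 39, 0], [0, 0, 0]],
    [[-1, 39, 0], [0, 0, 0]],
    [[-1, 38, 0], [0, 0, 0]],
    [[-1, 38, 0], [0, 0, 0]]
  ]
}}

```text
time: 14.98
eef_pos: [0.5737, 0.0247, 0.1631]
tcp_rot: [0.062, 0.998, 0.0, -0.003]
contact_force: [0.3, 0.5, -1.7]
opening: 0.433
finger_force: 41.5
```

{"method": "step_arm", "body": {
  "increments": [
    [[0, 39, 0], [0, 0, 0]],
    [[0, 39, 0], [0, 0, 0]],
    [[0, 38, 0], [0, 0, 0]],
    [[0, 38, 0], [0, 0, 0]],
    [[0, 0, -25], [0, 0, 0]],
    [[0, 0, -25], [0, 0, 0]],
    [[0, 0, 0], [0, 0, 0]],
    [[0, 0, 0], [0, 0, 0]]
  ]
}}

```text
time: 15.65
eef_pos: [0.5729, 0.1763, 0.1122]
tcp_rot: [0.062, 0.998, -0.001, -0.005]
contact_force: [-0.3, 0.2, -0.2]
opening: 0.438
finger_force: 41.5
```

{"method": "step_arm", "body": {
  "increments": [
    [[0, 0, -8], [0, 0, 0]],
    [[0, 0, -7], [0, 0, 0]],
    [[0, 0, -6], [0, 0, 0]],
    [[0, 0, -4], [0, 0, 0]],
    [[0, 0, 0], [0, 0, 0]],
    [[0, 0, 0], [0, 0, 0]]
  ]
}}

```text
time: 16.15
eef_pos: [0.5762, 0.1764, 0.0918]
tcp_rot: [0.062, 0.998, -0.0, -0.0]
contact_force: [-0.5, -1.4, 0.0]
opening: 0.435
finger_force: 41.6
```

{"method": "step_arm", "body": {
  "increments": [
    [[0, 0, -3], [0, 0, 0]],
    [[0, 0, 0], [0, 0, 0]],
    [[0, 0, 0], [0, 0, 0]]
  ]
}}

```text
time: 16.4
eef_pos: [0.5762, 0.1766, 0.0889]
tcp_rot: [0.062, 0.998, 0.0, 0.0]
contact_force: [0.8, 0.8, -1.3]
opening: 0.44
finger_force: 41.6
```

{"method": "step_arm", "body": {
  "increments": [
    [[0, 0, 0], [0, 0, 0]],
    [[0, 0, 0], [0, 0, 0]],
    [[0, 0, 0], [0, 0, 0]],
    [[0, 0, 10], [0, 0, 0]],
    [[0, 0, 30], [0, 0, 0]],
    [[0, 0, 35], [0, 0, 0]],
    [[0, 0, 40], [0, 0, 0]],
    [[30, 0, 20], [0, 0, 0]]
  ],
  "fingers": 0.25
}}

```text
time: 17.07
eef_pos: [0.6049, 0.1777, 0.2305]
tcp_rot: [0.061, 0.998, 0.001, 0.002]
contact_force: [2.0, 0.4, 1.1]
opening: 0.629
finger_force: 0.0
```

{"method": "step_arm", "body": {
  "increments": [
    [[35, 15, 15], [0, 0, 0]],
    [[35, 15, 15], [0, 0, 0]],
    [[30, 15, 15], [0, 0, 0]],
    [[0, 15, 0], [0, 0, 0]],
    [[0, 15, 0], [0, 0, 0]],
    [[0, 0, 0], [0, 0, 0]],
    [[0, 0, 0], [0, 0, 0]],
    [[0, 0, 0], [0, 0, 0]]
  ]
}}

```text
time: 17.73
eef_pos: [0.7047, 0.2514, 0.268]
tcp_rot: [0.062, 0.998, -0.001, -0.001]
contact_force: [0.7, 0.2, 0.1]
opening: 0.622
finger_force: 0.0
```

Run:
```python
from h import *
st=readout.get_state();w=snap('wrist','w5');print(st['eef_pos'],st['tcp_rot'],st['contact_force'])
import json;json.dump({k:np.array(st[k]).tolist() for k in('eef_pos','tcp_rot')},open('w5.json','w'))
```

```text
[0.70474319 0.25143378 0.26797985] [ 6.15388731e-02  9.98104080e-01 -5.25736340e-04 -9.67131137e-04] [0.68281852 0.16711247 0.05085814]
```

View pics/w5.png

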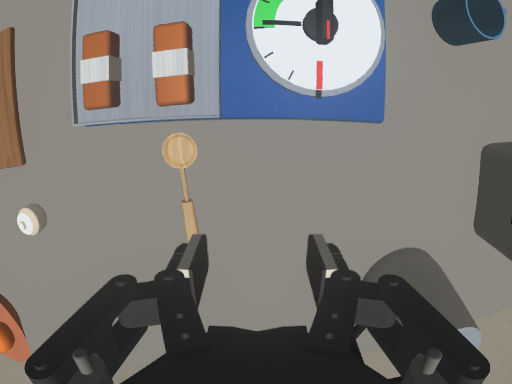

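The wrist view shows both bars flat in the tray and the zero line at (319,80) on the notch. The pointer tip at (263,22) is just inside the start of the green band at about (256,30).

Run:
```python
from h import *
import json
st=json.load(open('w5.json'))
P=lambda u,v,z:wonz(0,st,u,v,z)[:2]*1000
c=np.array([546,344.8])
for q,z in(((263,22),.068),((285,22.5),.068),((319,80),.064),((320,93),.064)):
  d=P(*q,z)-c;print(q,d,np.arctan2(d[1],d[0]),np.hypot(*d))
```

```text
(263, 22) [ -8.13811406 -64.50140016] -1.6963027338395094 65.0127643091913
(285, 22.5) [ -5.01291134 -39.77790472] -1.6961579721079856 40.09253027307273
(319, 80) [66.0356988  -8.25295486] -0.12433251723282718 66.54941607492567
(320, 93) [81.42187456 -8.72129763] -0.1067056246028817 81.88762232165712
```

The pointer reads 1.57 rad past zero, about 315 g, which is inside the band. A third bar isn't needed, so I hand in.

```bash
python3 -c "
from h import *
print(sign_off())"
```

```text
the job is handed in; nothing more can be done
None
```

The scale is zeroed and two bars lie in its tray; the pointer reads about 315 g, just inside the green band (300–516 g), the other two bars stayed on the board, and the job is handed in, though no verdict came back.

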